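# Gauge two bored sleeves and sort them

### The job

Two sleeves came back mixed up from boring. Try them on the slanted gauge pin one at a time, sliding each one down the pin gently, without forcing it, until it stops, and put it away before you take the other: a sleeve that goes right down to the flange at the foot of the pin is finished and belongs in the open drawer, one that is stopped by the shoulder halfway down still has to be bored and belongs in the cardboard tray. Then push the drawer fully home, so that its detent catches, and leave the wrist pin and the small parts box where they lie.

Things in the scene. Friction and masses are not known exactly. Their poses are not given: they have to be found in the camera images.
- sleeve_a: one of two plain aluminium sleeves (tubes), outside 46 mm in diameter, 70 mm long, standing upright on the bench at the start. Its bore, the same from end to end, is either 29.5 mm (finished) or 22.5 mm (still to be bored): find out which on the gauge. Origin: centre of its lower end; z along its axis, up
- sleeve_b: the other sleeve: same outside (46 mm diameter, 70 mm long), and its bore too is either 29.5 or 22.5 mm. Origin: centre of its lower end; z along its axis, up
- sleeve_a_mid (a point): the middle of sleeve_a: on its axis, 35 mm from either end
- sleeve_b_mid (a point): the middle of sleeve_b: on its axis, 35 mm from either end
- gauge_stand: dark cast foot of the gauge, 120 x 80 x 18 mm, fixed to the bench. Origin: centre of its underside; the pin leans towards its -x
- gauge_pin: ground steel pin fixed on the stand, slanted 35 degrees from vertical, its tip leaning to the stand's -x. Origin: on the pin's axis in the face of the round flange (62 mm diameter) at its foot, 64 mm above the bench; z along the pin to its tip. 26 mm diameter from z = 0 to 33 mm, then narrowing to 23 mm at 36 mm. A finished sleeve stops with its end on the flange (z = 0)
- gauge_shoulder (a point): on the pin's axis, at its flat shoulder, 36 mm along the pin from the flange. Beyond it a pilot of 19 mm diameter runs 17 mm on, then tapers to 10 mm diameter at the tip, 26 mm from the shoulder. A sleeve still to be bored stops with its end here. Axes as gauge_pin
- drawer (a joint): how far the drawer of the small grey steel drawer unit is open: 0 fully home, about 0.12 to 0.14 m at the start. A spring ball in the last 12 mm resists with some 5 N and then pulls the drawer home
- drawer_in (a point): centre of the floor of the drawer's front compartment; x into the unit, y left, z up. Inside 115 (x) by 154 mm (y); above this point the side walls rise 59, the front 94, the divider behind it 42 mm. The unit's top is 118 mm above the bench; a sleeve standing in the drawer passes below it. With the drawer 130 mm open the unit's front edge is 72 mm beyond this point
- drawer_handle (a point): middle of the drawer's bar handle, a bar of 9 mm diameter, 78 mm long, along y, 24 mm in front of the drawer's front and 88 mm above the bench; moves with the drawer
- kraft_tray: open cardboard tray, outside 119 (x) by 168 (y) by 78 mm high, walls 6 mm, a pad on its floor whose top is 9 mm above the bench; loose on the bench. Origin: centre of its underside
- wrist_pin: hollow steel wrist pin lying on the bench, 64 mm long (along its x), 24 mm diameter: a bystander. Origin: under its middle, on the bench
- parts_box_8: small orange cardboard parts box, 90 x 68 x 45 mm, standing flat: a bystander. Origin: centre of its underside
Mind the look-alikes: they are no part of the job. What is shaped like the sleeve_b but green or purple is not meant.

How it is judged:
On the way, in this order (a step that is already met when the one before it is completed fails the run):
1. a sleeve has been slid down the gauge pin as far as it goes: to the flange if finished, to the shoulder if not (((z of sleeve_a_mid in the frame of gauge_pin between 0.032 and 0.0385 m and x of sleeve_a_mid in the frame of gauge_pin between -0.005 and 0.005 m and y of sleeve_a_mid in the frame of gauge_pin between -0.005 and 0.005 m and angle between the z axis of sleeve_a and the z axis of gauge_pin, either way round below 0.1 rad) or (z of sleeve_b_mid in the frame of gauge_pin between 0.067 and 0.0755 m and x of sleeve_b_mid in the frame of gauge_pin between -0.006 and 0.006 m and y of sleeve_b_mid in the frame of gauge_pin between -0.006 and 0.006 m and angle between the z axis of sleeve_b and the z axis of gauge_pin, either way round below 0.12 rad))), for 0.1 s.
2. that sleeve has been put where it belongs and let go: finished in the drawer, unfinished in the tray (((x of sleeve_a_mid in the frame of drawer_in between -0.06 and 0.115 m and y of sleeve_a_mid in the frame of drawer_in between -0.08 and 0.08 m and z of sleeve_a_mid in the frame of drawer_in between 0.01 and 0.045 m and contact force between sleeve_a and the fingers below 0.2 N) or (x of sleeve_b_mid in the frame of kraft_tray between -0.06 and 0.06 m and y of sleeve_b_mid in the frame of kraft_tray between -0.085 and 0.085 m and z of sleeve_b_mid in the frame of kraft_tray between 0.01 and 0.055 m and contact force between sleeve_b and the fingers below 0.2 N))), for 0.1 s.
3. the other sleeve has been slid down the pin as far as it goes, with the first one still put away ((((z of sleeve_a_mid in the frame of gauge_pin between 0.032 and 0.0385 m and x of sleeve_a_mid in the frame of gauge_pin between -0.005 and 0.005 m and y of sleeve_a_mid in the frame of gauge_pin between -0.005 and 0.005 m and angle between the z axis of sleeve_a and the z axis of gauge_pin, either way round below 0.1 rad) and (x of sleeve_b_mid in the frame of kraft_tray between -0.06 and 0.06 m and y of sleeve_b_mid in the frame of kraft_tray between -0.085 and 0.085 m and z of sleeve_b_mid in the frame of kraft_tray between 0.01 and 0.055 m)) or ((z of sleeve_b_mid in the frame of gauge_pin between 0.067 and 0.0755 m and x of sleeve_b_mid in the frame of gauge_pin between -0.006 and 0.006 m and y of sleeve_b_mid in the frame of gauge_pin between -0.006 and 0.006 m and angle between the z axis of sleeve_b and the z axis of gauge_pin, either way round below 0.12 rad) and (x of sleeve_a_mid in the frame of drawer_in between -0.06 and 0.115 m and y of sleeve_a_mid in the frame of drawer_in between -0.08 and 0.08 m and z of sleeve_a_mid in the frame of drawer_in between 0.01 and 0.045 m)))), for 0.1 s.
At the end, for the whole second after the job is handed in: The finished sleeve (bore 29.5 mm) lies or stands in the drawer and the unfinished one (22.5 mm) in the cardboard tray, which stands flat on the bench; the drawer is home, open by less than 3 mm, its detent caught; both sleeves are let go and at rest (x of sleeve_a_mid in the frame of drawer_in between -0.06 and 0.115 m and y of sleeve_a_mid in the frame of drawer_in between -0.08 and 0.08 m and z of sleeve_a_mid in the frame of drawer_in between 0.01 and 0.045 m and x of sleeve_b_mid in the frame of kraft_tray between -0.06 and 0.06 m and y of sleeve_b_mid in the frame of kraft_tray between -0.085 and 0.085 m and z of sleeve_b_mid in the frame of kraft_tray between 0.01 and 0.055 m and value of joint drawer below 0.003 m and linear speed of each of sleeve_a, sleeve_b below 0.02 m/s and angle between kraft_tray's own z axis and vertical below 0.1 rad); the robot touches nothing.
It fails at once if the wrist pin is pushed more than 30 mm from where it lay (distance of wrist_pin from where it was at the start of the episode above 0.03 m).
It fails at once if the parts box is pushed more than 30 mm from where it lay (distance of parts_box_8 from where it was at the start of the episode above 0.03 m).
It fails at once if a sleeve is forced onto the gauge with more than 120 N (contact force between any of sleeve_a, sleeve_b and gauge_stand above 120 N).
It also fails if it takes over 64 s, if anything falls off the work surface, if the arm or the gripper's body presses on something with over 40 N, if the wrist force passes 120 N, or if a joint passes its speed limit or range.

### The arm

A 6-joint arm with a two-finger parallel gripper is mounted at the origin on a cart in front of the work surface, level with it; the furniture and walls round the work are solid. World frame = base frame: x ahead of the robot, y to its left, z up, the work surface at z = 0. Lengths are in m, angles in rad, forces in N, time in s.
With the tool pointing down it reaches from about 0.325 to 1 m from the base axis. Payload 5.1 kg.
Tool frame: the origin (TCP) lies on the centre line of the jaws, within the pads' length; the fingertips stand 17 mm ahead of it and the grasp point (between the pads) lies 2 mm behind it (ctrl.tips_ahead is the distance from the TCP to the fingertips, in m); z points along the fingers, y is the line along which they close (so a half turn about z gives the same grasp; the last joint's range is limited). The gripper opens to 85 mm and grips with 20 to 120 N. Pads are 22 mm wide; open, the fingers measure 114 mm over their backs; the gripper's body (76 mm by 85 mm) begins 54 mm behind the grasp point. The pads swing forward as they close: fully open they stand 13 mm farther back than shut.
Start: joints at [-1.186, 0.124, 1.65, -0, 1.367, -0.083], TCP at [0.293, -0.58, 0.248] pointing down, gripper open.
Joint ranges: [-2.61, 2.61], [-1.02, 2.33], [0.03, 2.71], [-1.35, 4.49], [0.32, 2.68], [-2.91, 2.91]. Speed limits (rad/s): [2.57, 2.57, 3.14, 3.14, 3.14, 3.14].

### API

Orientations are given as a rotation vector (axis times angle).
In Python, from rig import ctrl, eyes gives the robot as it stands.
- The arm moves only by the tool step_arm, never from a script. Its argument "commands" is a list of rows, each a list of 7 numbers: the closure, from -1 (fully open) to 1 (shut), then the shift along the world's x, y, z in m, then the turn, a rotation vector about the world's x, y, z in rad. A call has 1 to 10 rows; each row shifts and turns the commanded pose from where the row before left it; what a row does not reach is not made up. A row lasts 1/10 s, in which the tool goes at most 50 mm and 8.59 degrees, less where a joint would pass 70% of its speed; a pose out of reach is approached as far as the arm can. A call with a gripper value outside its range is refused whole. The fingers move at their own pace and stop on an object; "force" is the grip in N (left out, the last holds). Time passes only in rows, so rows that do not move let the fingers close. It gives the time, the measured TCP pose, the force, the opening and the grip force at its end, in the units of the state.
- ctrl.sense(): the state, without advancing time (a new reading comes with each control period).
- eyes.capture(name): name is "scene" or "side" or "wrist"; returns a dict with "pixels" (384x512x3 uint8, red, green, blue), "K" (3x3 intrinsics, pixels), "rvec" (rotation vector, rad) and "tvec" (3), from world to camera coordinates, as OpenCV has them. Camera axes: x right, y down, z forward; pixel columns grow to the right and rows downward; lengths in m; the calibration is good to about 2 mm. A picture is of the moment at which its call begins. There is no depth.
- ctrl.close_job(): hands the job in; it is judged then, once.
The state is a dict: "time_s": time; "qpos": joint angles; "qd": joint speeds; "effort": joint torques, N m; "ee_pos": TCP position; "orientation": TCP orientation; "ft_force": force on the tool from outside, world axes, zero at the start; "ft_torque": the same for the moment, N m; "grip_width": opening from 0.0 (shut) to 1.0 (fully open); "gripper_force": force on a finger pad.
Only numpy, scipy, OpenCV 4.12 (cv2) and the standard library are available. Lean on these libraries where they do the work, as an engineer would, in place of code of your own. Each camera call takes 0.05 s, during which the arm holds its last target. There are 200 camera calls.

## Working session

There is one attempt and no reset: what is moved stays moved. The work goes in short steps, Python scripts to look and compute and a tool call to move; the robot and the scene stay as the last step left them, time stands still between calls to the robot, and variables do not carry over. Pictures are saved under pics/ and viewed, at most 10 in all, crops included, and the job is handed in when it is done.

Besides the shell and the picture viewer there is one more tool, called after "Call:" by a JSON object that holds its "fn" and its "kwargs". step_arm: Moves the arm, as the interface text tells. Its arguments: {"type":"object","properties":{"commands":{"type":"array","items":{"type":"array","items":{"type":"number"}}},"force":{"type":"number"}},"required":["commands"]}

```bash
mkdir -p pics; ls; cat > h.py <<'E'
import numpy as np, cv2
from rig import ctrl, eyes
def cap(n,f=None):
    d=eyes.capture(n)
    if f: cv2.imwrite('pics/'+f,cv2.resize(d['pixels'][:,:,::-1],(800,600),interpolation=cv2.INTER_CUBIC))
    return d
def cam(d):
    R=cv2.Rodrigues(np.array(d['rvec'],float))[0]; t=np.array(d['tvec'],float).ravel()
    return R,t,-R.T@t
def ray(d,u,v):
    R,t,C=cam(d); w=R.T@np.linalg.solve(np.array(d['K']),[u,v,1.]); return C,w/np.linalg.norm(w)
def onz(d,u,v,z):
    C,w=ray(d,u,v); return C+w*(z-C[2])/w[2]
def tri(*ps):
    A=np.zeros((3,3));b=np.zeros(3)
    for d,u,v in ps:
        C,w=ray(d,u,v); P=np.eye(3)-np.outer(w,w); A+=P;b+=P@C
    return np.linalg.solve(A,b)
def proj(d,p):
    return cv2.projectPoints(np.array(p,float).reshape(-1,3),np.array(d['rvec'],float),np.array(d['tvec'],float),np.array(d['K'],float),None)[0].reshape(-1,2)
E
python3 - <<'E'
from h import *
import pickle
o={}
for n in('scene','side','wrist'):
    d=cap(n,n+'0.png'); o[n]=d; print(n,cam(d)[2].round(3),cam(d)[0][2].round(2),d['K'][0][0])
pickle.dump(o,open('v0.pkl','wb'))
print(ctrl.sense())
E
```

```text
pics
scene [-0.242  0.657  0.615] [ 0.69 -0.56 -0.46] 359.53915468091157
side [ 0.008 -1.262  0.646] [ 0.37  0.85 -0.37] 408.6491003945769
wrist [ 0.351 -0.55   0.373] [-0.23 -0.11 -0.97] 291.5898746845049
{'time_s': 0.15, 'qpos': array([-1.18559797e+00,  1.24408829e-01,  1.65138659e+00,  1.68767687e-05,
        1.36746657e+00, -8.25954395e-02]), 'qd': array([-0.00011927, -0.00217693, -0.00297645,  0.00143642,  0.00116638,
       -0.0001272 ]), 'effort': array([ 6.20899518e-04, -4.24226546e+01, -3.66013312e+01, -3.21769517e-05,
        4.67858365e-03,  3.34988238e-05]), 'ee_pos': array([ 0.29290874, -0.57976139,  0.24728518]), 'orientation': array([-3.05444245e+00, -7.27738838e-01,  3.69369905e-04]), 'ft_force': array([ 0.65891595, -0.777096  , -0.6361014 ]), 'ft_torque': array([-0.02166513,  0.01681549,  0.04446494]), 'gripper_force': 0.0, 'grip_width': 1.002117282054874}
```

View pics/scene0.png

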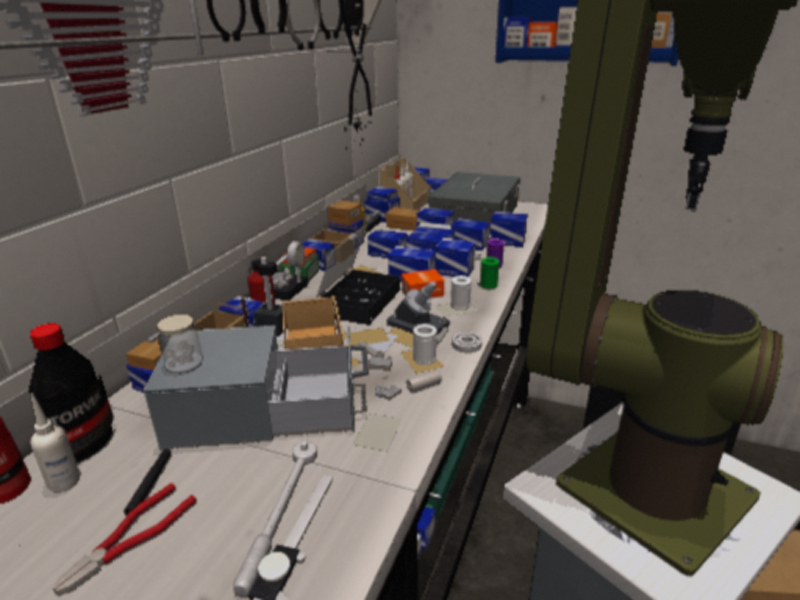

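View pics/side0.png

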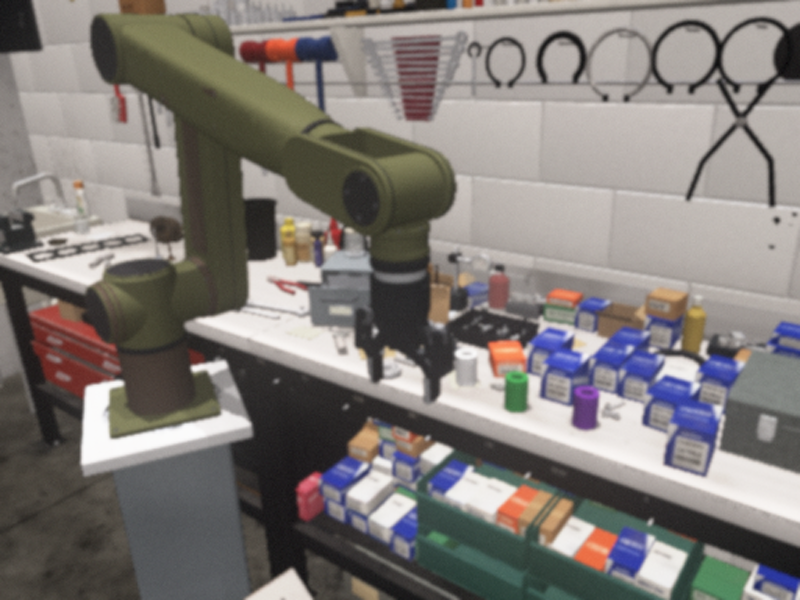

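The scene view shows the sleeves at about (424,343) and (460,292), and the gauge at (418,308). The drawer is at (310,385), the tray at (312,325), the wrist pin at (424,382) and the orange box at (423,284). The side view is blocked by the arm. I'll work out rough positions, then look from above with the wrist camera.

```bash
python3 - <<'E'
from h import *
import pickle
o=pickle.load(open('v0.pkl','rb'));d=o['scene'];s=1/1.5625
for n,u,v,z in [('sl1top',424,329,.07),('sl1bot',424,362,0),('sl2top',460,281,.07),('sl2bot',460,306,0),('pintip',431,287,.115),('standcentre',418,322,.018),('handle',362,360,.088),('drawerfrontR',352,347,.1),('drawerfrontL',355,400,.1),('unit front r',272,332,.118),('unitfrontl',276,388,.118),('tray',312,305,.078),('wp',424,382,.012),('box',423,281,.045),('ring',467,342,.01)]:
    print(n,onz(d,u*s,v*s,z).round(3))
st=ctrl.sense();print(cv2.Rodrigues(np.array(st['orientation']))[0].round(2)); R,t,C=cam(o['wrist']);print(R.round(2))
E
```

```text
sl1top [0.476 0.029 0.07 ]
sl1bot [0.468 0.035 0.   ]
sl2top [ 0.59 -0.18  0.07]
sl2bot [ 0.596 -0.189  0.   ]
pintip [ 0.539 -0.045  0.115]
standcentre [ 0.576 -0.041  0.018]
handle [0.44  0.202 0.088]
drawerfrontR [0.47  0.201 0.1  ]
drawerfrontL [0.341 0.284 0.1  ]
unit front r [0.579 0.297 0.118]
unitfrontl [0.422 0.372 0.118]
tray [0.693 0.151 0.078]
wp [0.404 0.091 0.012]
box [ 0.686 -0.151  0.045]
ring [ 0.456 -0.073  0.01 ]
[[ 0.89  0.45 -0.  ]
 [ 0.45 -0.89  0.  ]
 [ 0.   -0.   -1.  ]]
[[ 0.45 -0.89 -0.  ]
 [-0.86 -0.44  0.26]
 [-0.23 -0.11 -0.97]]
```

View pics/wrist0.png

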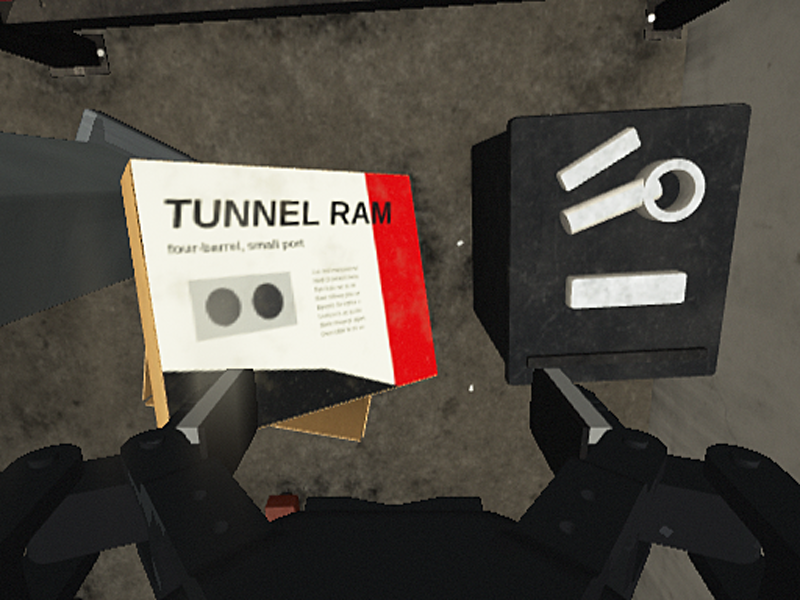

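The wrist camera looks down past the fingers and sees only the floor from here. I'll move over the work area and square the tool to the world.

Call:
{"fn": "step_arm", "kwargs": {"commands": [[-1,0.0,0.01,0.03,0,0,-0.047],[-1,0.01,0.04,0.02,0,0,-0.047],[-1,0.01,0.04,0.02,0,0,-0.047],[-1,0.01,0.04,0.02,0,0,-0.047],[-1,0.01,0.04,0.02,0,0,-0.047],[-1,0.01,0.04,0.02,0,0,-0.047],[-1,0.01,0.04,0.02,0,0,-0.047],[-1,0.01,0.04,0.01,0,0,-0.047],[-1,0.01,0.04,0.0,0,0,-0.047],[-1,0.01,0.04,0.0,0,0,-0.047]]}}

```text
time_s: 1.15
ee_pos: [0.3831, -0.2086, 0.4088]
orientation: [3.141, -0.007, 0.002]
ft_force: [0.2, 0.3, -0.4]
grip_width: 0.999
gripper_force: 0.0
```

Call:
{"fn": "step_arm", "kwargs": {"commands": [[-1,0.02,0.04,0,0,0,0],[-1,0.02,0.04,0,0,0,0],[-1,0.02,0.04,0,0,0,0],[-1,0.02,0.04,0,0,0,0],[-1,0.02,0.04,0,0,0,0],[-1,0.01,0.03,0,0,0,0],[-1,0.01,0.03,0,0,0,0],[-1,0,0,0,0,0,0],[-1,0,0,0,0,0,0]]}}

```text
time_s: 2.05
ee_pos: [0.5029, 0.0502, 0.4078]
orientation: [3.141, -0.001, -0.002]
ft_force: [-0.2, -0.5, 0.9]
grip_width: 1.003
gripper_force: 0.0
```

```bash
python3 - <<'E'
from h import *
import pickle
o={n:cap(n,n+'1.png') for n in('wrist','side','scene')}
pickle.dump(o,open('v1.pkl','wb'))
s=ctrl.sense();print(s['ee_pos'],s['orientation'],s['time_s'],cam(o['wrist'])[2])
E
```

```text
[0.50285189 0.04896288 0.40830887] [ 3.14133613e+00 -5.46240093e-03  7.79406624e-06] 2.2 [0.56856333 0.0511473  0.53366743]
```

View pics/wrist1.png

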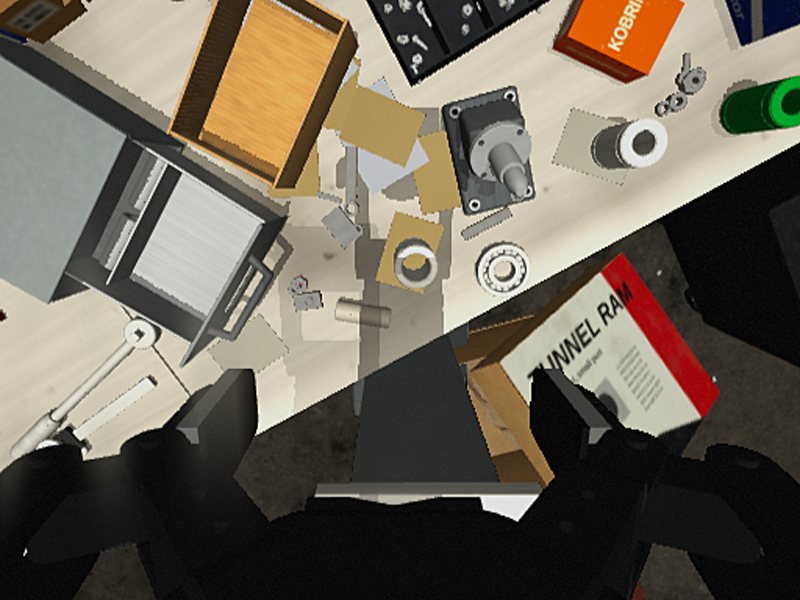

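From above, the sleeve at (415,262) has a wide bore and a thin wall, so it is probably the finished one. The sleeve at (645,142) has a small bore. The gauge stand spans (443–536, 86–215) with its tip near (516,183). The tray, drawer, handle (245,297) and wrist pin (362,312) are clear. I'll enlarge the gauge area.

```bash
python3 - <<'E'
import pickle,cv2
o=pickle.load(open('v1.pkl','rb'));im=o['wrist']['pixels'][40:190,240:440,::-1]
cv2.imwrite('pics/crop1.png',cv2.resize(im,(800,600),interpolation=cv2.INTER_CUBIC))
E
```

```text
(no output)
```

View pics/crop1.png

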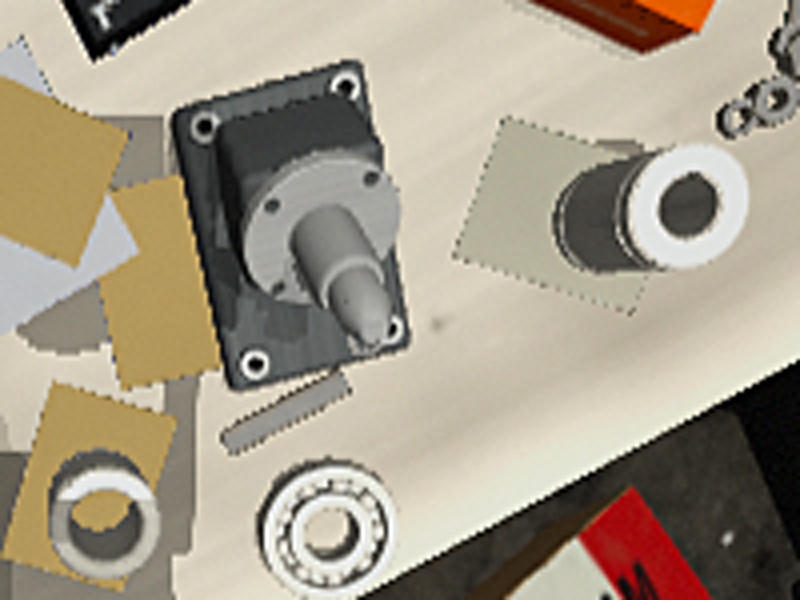

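The enlarged crop gives these points (crop pixels):
- **Stand holes:** (204,127), (346,86), (256,364) and (390,328).
- **Flange:** centre about (321,228).
- **Pin tip:** (374,345).
- **Sleeve tops:** (104,521) for the wide bore and (687,206) for the narrow bore, whose bore/outer ratio of 0.48 gives 22 mm.

```bash
python3 - <<'E'
from h import *
import pickle
o=pickle.load(open('v1.pkl','rb'));d=o['wrist']
c=lambda u,v,z:onz(d,240+(u+.5)/4-.5,40+(v+.5)/4-.5,z)
H=[c(*p,.018) for p in((204,127),(346,86),(390,328),(256,364))]
print('holes',np.round(H,4)); print('sides',[round(float(np.linalg.norm(H[i]-H[i-1])),4) for i in range(4)])
ctr=np.mean(H,0); u=(H[0]+H[1]-H[2]-H[3]);u/=np.linalg.norm(u); print('stand',ctr.round(4),'u',u.round(3),np.degrees(np.arctan2(u[1],u[0])))
f=c(321,228,.064); t=c(374,345,.1148); print('flange',f.round(4),'tip',t.round(4),'tip-fl',(t-f)@u,'perp',(t-f)@[-u[1],u[0],0], 'fl-stand',(f-ctr)@u,(f-ctr)@[-u[1],u[0],0])
for n,a in(('A',(104,521)),('B',(687,206))):print(n,c(*a,.07).round(4))
w=lambda u,v,z:onz(d,(u+.5)/1.5625-.5,(v+.5)/1.5625-.5,z).round(3)
for n,a in dict(trayR=(357,45,0),trayB=(277,187,0),trayL=(171,131,.078),drfrontR=(286,212,.1),drfrontL=(185,364,.1),handle=(248,297,.088),hR=(268,262,.088),hL=(228,333,.088),unitR=(128,138,.118),unitL=(50,300,.118),wp=(362,312,.012),box=(620,35,.045),boxcornB=(634,83,0)).items(): print(n,w(*a))
E
```

```text
holes [[ 0.6365 -0.0128  0.018 ]
 [ 0.652  -0.0702  0.018 ]
 [ 0.556  -0.0954  0.018 ]
 [ 0.5408 -0.0386  0.018 ]]
sides [0.0991, 0.0595, 0.0994, 0.0589]
stand [ 0.5963 -0.0542  0.018 ] u [0.966 0.257 0.   ] 14.906115886957854
flange [ 0.5943 -0.0531  0.064 ] tip [ 0.5525 -0.0628  0.1148] tip-fl -0.0428770557743187 perp 0.0014370886681102481 fl-stand -0.0016289442251717324 0.0015977224034937764
A [0.4816 0.0289 0.07  ]
B [ 0.6018 -0.189   0.07  ]
trayR [0.705 0.09  0.   ]
trayB [0.559 0.184 0.   ]
trayL [0.612 0.261 0.078]
drfrontR [0.538 0.152 0.1  ]
drfrontL [0.385 0.265 0.1  ]
handle [0.453 0.199 0.088]
hR [0.489 0.176 0.088]
hL [0.414 0.222 0.088]
unitR [0.602 0.28  0.118]
unitL [0.458 0.376 0.118]
wp [0.415 0.089 0.012]
box [ 0.702 -0.166  0.045]
boxcornB [ 0.668 -0.207  0.   ]
```

The hole spacing of 99 x 59 mm fits the 120 x 80 stand, and the lean heading is about 15°. Next I'll look down the pin axis to fix the pin position exactly.

Call:
{"fn": "step_arm", "kwargs": {"commands": [[-1,0,-0.02,-0.02,0,0,0.131],[-1,0,-0.02,-0.02,0,0,0.131],[-1,-0.004,-0.02,-0.03,0.0315,-0.118,0],[-1,-0.004,-0.02,-0.03,0.0315,-0.118,0],[-1,-0.004,-0.02,-0.03,0.0315,-0.118,0],[-1,-0.004,-0.02,-0.03,0.0315,-0.118,0],[-1,-0.003,-0.013,-0.02,0.0315,-0.118,0],[-1,0,0,0,0,0,0],[-1,0,0,0,0,0,0]]}}

```text
time_s: 3.1
ee_pos: [0.4836, -0.0843, 0.2286]
orientation: [-2.901, -0.374, -0.912]
ft_force: [0.5, 0.5, 1.4]
grip_width: 1.0
gripper_force: 0.0
```

```bash
python3 - <<'E'
from h import *
import pickle
d=cap('wrist');pickle.dump(d,open('v2.pkl','wb'))
s=ctrl.sense();R=cv2.Rodrigues(np.array(s['orientation']))[0];print(s['ee_pos'],R.round(3),s['time_s'])
a=np.array([-.574*.966,-.574*.257,.819])
p=proj(d,np.array([.5943,-.054,.064])+np.outer([0,.036,.062],a));print(p)
c=np.clip(p[0]-[100,75],[0,0],[312,234]).astype(int);print(c)
im=d['pixels'][c[1]:c[1]+150,c[0]:c[0]+200,::-1]
cv2.imwrite('pics/crop2.png',cv2.resize(im,(800,600),interpolation=cv2.INTER_CUBIC))
E
```

```text
[ 0.48499361 -0.08408919  0.23092348] [[ 0.791  0.256  0.556]
 [ 0.21  -0.967  0.146]
 [ 0.575  0.001 -0.818]] 3.15
[[251.77286815 174.34450658]
 [251.79418915 181.39905614]
 [251.81297507 187.61481149]]
[151  99]
```

View pics/crop2.png

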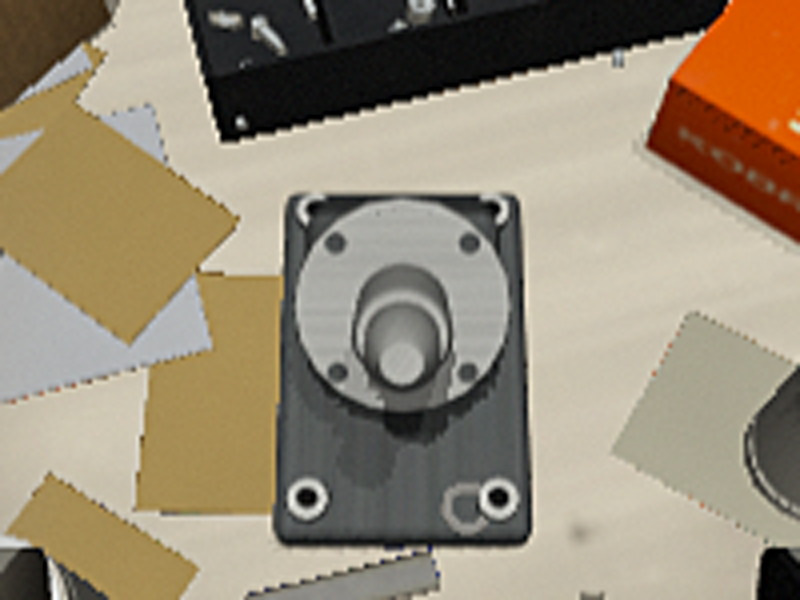

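The view down the axis has the flange centre at (403,306), the shoulder ring at (402,343) and the tip at (402,364), all concentric to within about 1.5 mm of the prediction. The refined flange is at (0.5928, -0.0536, 0.064). Now I'll untilt and go over sleeve A.

Call:
{"fn": "step_arm", "kwargs": {"commands": [[-1,0,0.022,0.0,-0.0315,0.118,0],[-1,0,0.022,0,-0.0315,0.118,0],[-1,0,0.023,0,-0.0315,0.118,0],[-1,0,0.023,0,-0.0315,0.118,0],[-1,-0.003,0.023,0,-0.0315,0.118,0],[-1,0,0,-0.04,0,0,0],[-1,0,0,-0.04,0,0,0],[-1,0,0,0,0,0,0]]}}

```text
time_s: 3.95
ee_pos: [0.48, 0.0314, 0.1455]
orientation: [-3.114, -0.411, 0.011]
ft_force: [-0.5, 0.3, 0.4]
grip_width: 0.998
gripper_force: 0.0
```

```bash
python3 - <<'E'
from h import *
d=cap('wrist','hoverA.png')
s=ctrl.sense();R=cv2.Rodrigues(np.array(s['orientation']))[0];print(s['ee_pos'],R.round(3),s['time_s'],ctrl.tips_ahead)
print(proj(d,[[.4816,.0289,.07]])*1.5625)
E
```

```text
[0.4815518  0.03098241 0.14834186] [[ 0.966  0.259 -0.002]
 [ 0.259 -0.966 -0.001]
 [-0.003 -0.    -1.   ]] 4.0 0.017
[[401.70752133 322.57297996]]
```

View pics/hoverA.png

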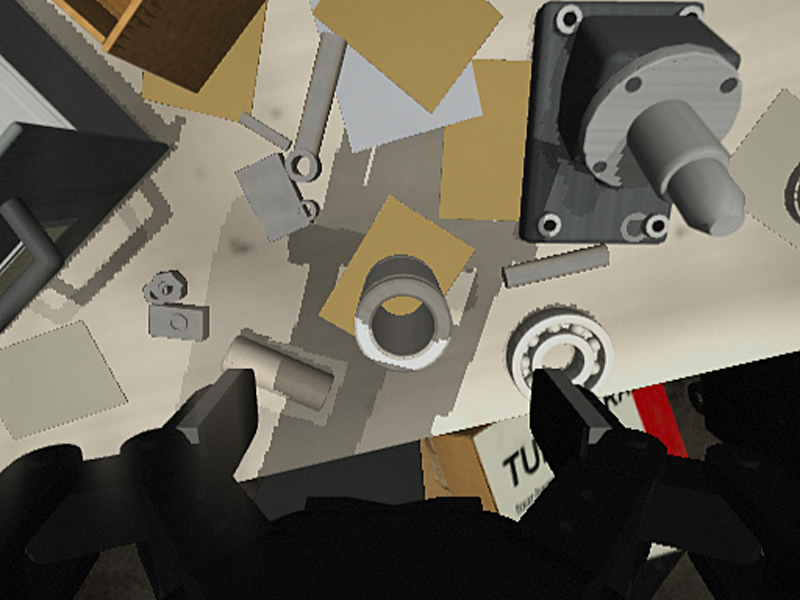

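Sleeve A's top is at (403,322), as predicted. I'll descend and grip.

Call:
{"fn": "step_arm", "kwargs": {"commands": [[-1,0,-0.002,-0.035,0,0,0],[-1,0,0,-0.035,0,0,0],[-1,0,0,-0.035,0,0,0],[-1,0,0,0,0,0,0],[0.3,0,0,0,0,0,0],[1,0,0,0,0,0,0],[1,0,0,0,0,0,0],[1,0,0,0,0,0,0],[1,0,0,0,0,0,0]], "force": 40}}

```text
time_s: 4.9
ee_pos: [0.4837, 0.0278, 0.0468]
orientation: [3.114, 0.406, 0.009]
ft_force: [-1.2, 1.0, 5.8]
grip_width: 0.529
gripper_force: 40.3
```

Call:
{"fn": "step_arm", "kwargs": {"commands": [[1,0,0,0.04,0,0,0],[1,0,0,0.045,0,0,0],[1,0,0,0.045,0,0,0],[1,-0.004,-0.02,0.03,0.0315,-0.118,0],[1,-0.004,-0.02,0.03,0.0315,-0.118,0],[1,-0.004,-0.025,0.03,0.0315,-0.118,0],[1,-0.006,-0.025,0,0.0315,-0.118,0],[1,-0.006,-0.028,0,0.0315,-0.118,0],[1,0,0,0,0,0,0],[1,0,0,0,0,0,0]]}}

```text
time_s: 5.9
ee_pos: [0.4563, -0.0913, 0.2639]
orientation: [-2.901, -0.374, -0.914]
ft_force: [0.9, 0.5, -1.7]
grip_width: 0.528
gripper_force: 42.0
```

```bash
cat >> h.py <<'E'
A=np.array([-.554,-.148,.819]); F=np.array([.5928,-.0536,.064])
def pose(n=4):
    q=[]
    for i in range(n):
        cap('side'); s=ctrl.sense(); q.append(s['ee_pos'])
    R=cv2.Rodrigues(np.array(s['orientation']))[0]; p=np.mean(q,0)
    print('t',s['time_s'],'p',p.round(4),'z',R[:,2].round(3),'y',R[:,1].round(3),'f',s['ft_force'].round(1),'w',round(s['grip_width'],3),'sd',np.std(q,0).round(4))
    return p,R
def onpin(p,R,l=.043):
    e=p+R[:,2]*l  # sleeve lower end
    v=e-F; s=v@A; print('s along pin',s.round(4),'perp err (move by)',(-(v-s*A)).round(4),'angle',np.degrees(np.arccos(min(1,-R[:,2]@A))).round(2))
E
python3 - <<'E'
from h import *
p,R=pose();onpin(p,R)
d=cap('wrist','held.png')
E
```

```text
t 6.1 p [ 0.4574 -0.0894  0.2643] z [ 0.554  0.149 -0.819] y [ 0.26  -0.966 -0.   ] f [ 0.2 -0.2 -1.4] w 0.529 sd [0.0003 0.0005 0.0001]
s along pin 0.2013 perp err (move by) [ 0.     -0.0004 -0.0002] angle 1.18
```

View pics/held.png

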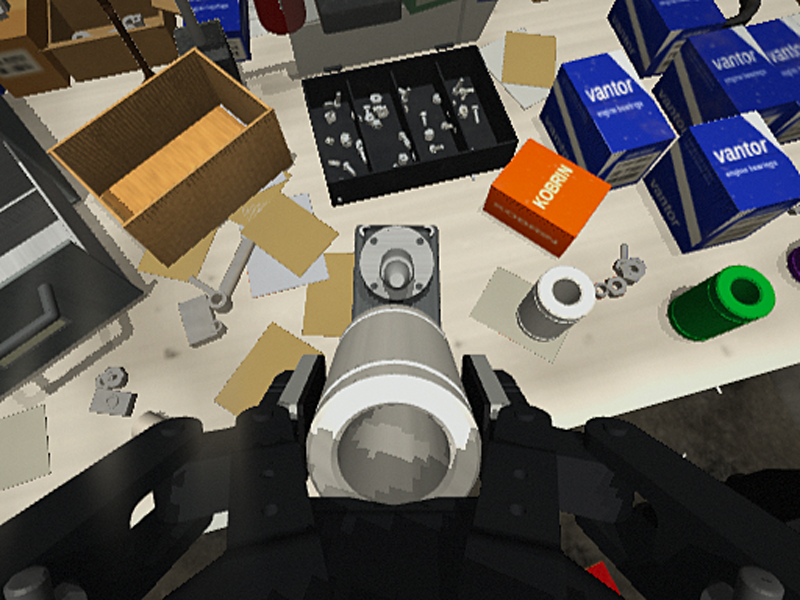

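The sleeve is held squarely, with the pin ahead at (397,265) in the picture and the pose on the axis. I'll slide down along the pin, slower once it reaches the tip.

Call:
{"fn": "step_arm", "kwargs": {"commands": [[1,0.0222,0.0059,-0.0328,0,0,0],[1,0.0222,0.0059,-0.0328,0,0,0],[1,0.0222,0.0059,-0.0328,0,0,0],[1,0.0083,0.0022,-0.0123,0,0,0],[1,0.0083,0.0022,-0.0123,0,0,0],[1,0,0,0,0,0,0]]}}

```text
time_s: 6.75
ee_pos: [0.5409, -0.0661, 0.1386]
orientation: [-2.897, -0.382, -0.909]
ft_force: [-0.7, 0.6, -2.1]
grip_width: 0.529
gripper_force: 42.5
```

Call:
{"fn": "step_arm", "kwargs": {"commands": [[1,0.0055,0.0015,-0.0082,0,0,0],[1,0,0,0,0,0,0]]}}

```text
time_s: 6.95
ee_pos: [0.5464, -0.066, 0.1323]
orientation: [-2.898, -0.38, -0.914]
ft_force: [0.5, -0.5, -2.7]
grip_width: 0.529
gripper_force: 42.6
```

```bash
python3 - <<'E'
from h import *
p,R=pose(2);onpin(p,R)
E
```

```text
t 7.05 p [ 0.5459 -0.0662  0.1324] z [ 0.554  0.148 -0.819] y [ 0.258 -0.966 -0.001] f [-0.2 -0.  -2.3] w 0.529 sd [0.0001 0.0001 0.    ]
s along pin 0.0409 perp err (move by) [0.0004 0.0002 0.0003] angle 1.17
```

Call:
{"fn": "step_arm", "kwargs": {"commands": [[1,0.0044,0.0012,-0.0066,0,0,0],[1,0.0044,0.0012,-0.0066,0,0,0],[1,0,0,0,0,0,0]]}}

```text
time_s: 7.35
ee_pos: [0.5563, -0.0645, 0.12]
orientation: [-2.899, -0.376, -0.919]
ft_force: [8.1, 2.6, -1.6]
grip_width: 0.526
gripper_force: 42.3
```

Call:
{"fn": "step_arm", "kwargs": {"commands": [[1,0.0044,0.0012,-0.0066,0,0,0],[1,0.0044,0.0012,-0.0066,0,0,0],[1,0,0,0,0,0,0]]}}

```text
time_s: 7.65
ee_pos: [0.5654, -0.062, 0.1065]
orientation: [-2.899, -0.376, -0.919]
ft_force: [12.9, 3.0, -1.9]
grip_width: 0.53
gripper_force: 42.2
```

Call:
{"fn": "step_arm", "kwargs": {"commands": [[1,0.0022,0.0006,-0.0033,0,0,0],[1,0.0011,0.0003,-0.0016,0,0,0],[1,0,0,0,0,0,0]]}}

```text
time_s: 7.95
ee_pos: [0.5678, -0.0613, 0.1037]
orientation: [-2.898, -0.381, -0.917]
ft_force: [-20.8, -0.8, 25.4]
grip_width: 0.531
gripper_force: 45.8
```

```bash
python3 - <<'E'
from h import *
p,R=pose(2);onpin(p,R)
E
```

```text
t 8.05 p [ 0.5677 -0.0613  0.1037] z [ 0.556  0.148 -0.818] y [ 0.258 -0.966  0.   ] f [-20.4  -0.7  26.3] w 0.526 sd [0. 0. 0.]
s along pin 0.0045 perp err (move by) [-0.0014  0.0006 -0.0008] angle 1.18
```

The axial stop of about 33 N at the flange means sleeve A is finished. I'll briefly ease the grip so it seats freely, then regrip and withdraw.

Call:
{"fn": "step_arm", "kwargs": {"commands": [[-0.35,0,0,0,0,0,0],[-0.35,0,0,0,0,0,0],[-0.35,0,0,0,0,0,0],[-0.35,0,0,0,0,0,0]]}}

```text
time_s: 8.45
ee_pos: [0.5659, -0.0605, 0.0994]
orientation: [-2.899, -0.379, -0.91]
ft_force: [0.6, -0.4, -0.5]
grip_width: 0.675
gripper_force: 0.0
```

```bash
python3 - <<'E'
from h import *
p,R=pose(2);onpin(p,R)
d=cap('wrist');P=d['pixels']
cv2.imwrite('pics/on.png',cv2.resize(P[:,:,::-1],(800,600)))
E
```

```text
t 8.55 p [ 0.5662 -0.0606  0.0998] z [ 0.553  0.148 -0.82 ] y [ 0.257 -0.966 -0.001] f [-0.   0.4 -0.6] w 0.678 sd [0.0001 0.     0.0001]
s along pin 0.0021 perp err (move by) [0.0017 0.0003 0.0012] angle 1.18
```

View pics/on.png

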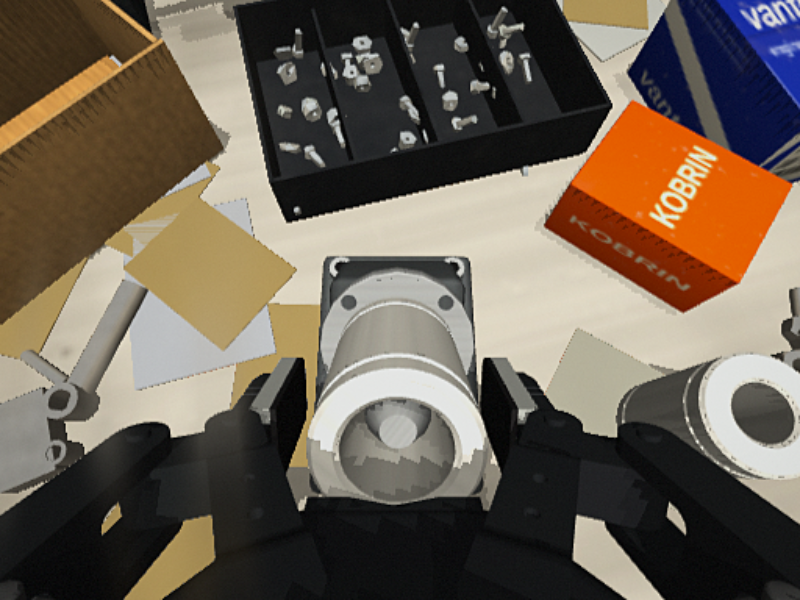

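Sleeve A is seated on the flange, with the pin tip inside the bore and the lower end on the flange disc. I'll regrip, withdraw along the pin, and work out the drawer and tray positions numerically.

Call:
{"fn": "step_arm", "kwargs": {"commands": [[1,0,0,0,0,0,0],[1,0,0,0,0,0,0],[1,0,0,0,0,0,0],[1,-0.0055,-0.0015,0.0082,0,0,0],[1,-0.0166,-0.0044,0.0246,0,0,0],[1,-0.0222,-0.0059,0.0328,0,0,0],[1,-0.0222,-0.0059,0.0328,0,0,0],[1,0,0.01,0.015,-0.0315,0.118,0],[1,0,0.025,0.01,-0.0315,0.118,0],[1,0,0.03,0,-0.0315,0.118,0]]}}

```text
time_s: 9.6
ee_pos: [0.5004, -0.0141, 0.2278]
orientation: [-3.065, -0.395, -0.377]
ft_force: [1.0, -0.7, -2.0]
grip_width: 0.53
gripper_force: 44.1
```

```bash
python3 - <<'E'
from h import *
import pickle
d=pickle.load(open('v1.pkl','rb'))['wrist'];P=d['pixels']
hsv=cv2.cvtColor(P,cv2.COLOR_RGB2HSV)
# drawer floor: bright neutral region in window
m=((hsv[...,1]<40)&(hsv[...,2]>140)).astype(np.uint8)*255; w=np.zeros_like(m); w[95:225,80:170]=1; m=m*w
n,l,st,ce=cv2.connectedComponentsWithStats(m)
for i in np.argsort(-st[1:,4])[:3]+1:
    c=max(cv2.findContours((l==i).astype(np.uint8),0,2)[0],key=cv2.contourArea); b=cv2.boxPoints(cv2.minAreaRect(c))
    print('floor?',st[i],ce[i].round(1),[onz(d,*p,.012)[:2].round(3) for p in b],onz(d,*ce[i],.012).round(3))
# tray: brown/orange
m=((hsv[...,0]>8)&(hsv[...,0]<22)&(hsv[...,1]>110)).astype(np.uint8)*255; w=np.zeros_like(m); w[0:125,105:232]=1; m=m*w
m=cv2.morphologyEx(m,2,np.ones((3,3),np.uint8))
n,l,st,ce=cv2.connectedComponentsWithStats(m)
i=np.argmax(st[1:,4])+1;c=max(cv2.findContours((l==i).astype(np.uint8),0,2)[0],key=cv2.contourArea)
ap=cv2.approxPolyDP(c,3,True)[:,0];print('tray',st[i]);[print(p,'z0',onz(d,*p,0)[:2].round(3),'z78',onz(d,*p,.078)[:2].round(3)) for p in ap]
s=pickle.load(open('v1.pkl','rb'))['scene']; print('jar',onz(s,182/1.5625,360/1.5625,.118).round(3))
E
```

```text
floor? [  80   95   89  130 5346] [120.2 161.2] [array([0.417, 0.456]), array([0.602, 0.32 ]), array([0.528, 0.194]), array([0.329, 0.323])] [0.487 0.288 0.012]
floor? [129 191  41  34 556] [156.7 214.2] [array([0.431, 0.279]), array([0.431, 0.204]), array([0.366, 0.209]), array([0.366, 0.286])] [0.386 0.231 0.012]
floor? [122  95  48  26 162] [145.2 106.6] [array([0.596, 0.274]), array([0.603, 0.27 ]), array([0.563, 0.193]), array([0.556, 0.197])] [0.581 0.234 0.012]
tray [  107     0   125   125 10903]
[137   0] z0 [0.746 0.236] z78 [0.72  0.209]
[107  85] z0 [0.617 0.301] z78 [0.61  0.265]
[175 120] z0 [0.558 0.188] z78 [0.56  0.168]
[172 124] z0 [0.551 0.194] z78 [0.554 0.173]
[178 124] z0 [0.551 0.183] z78 [0.554 0.164]
[175 120] z0 [0.558 0.188] z78 [0.56  0.168]
[201 124] z0 [0.551 0.142] z78 [0.554 0.129]
[203 108] z0 [0.579 0.137] z78 [0.577 0.124]
[197 107] z0 [0.581 0.148] z78 [0.579 0.133]
[203 106] z0 [0.582 0.137] z78 [0.58  0.124]
[199  95] z0 [0.601 0.143] z78 [0.596 0.13 ]
[204  82] z0 [0.622 0.133] z78 [0.614 0.121]
[215  78] z0 [0.628 0.114] z78 [0.62  0.105]
[218  88] z0 [0.612 0.11 ] z78 [0.606 0.101]
[231  91] z0 [0.607 0.087] z78 [0.602 0.082]
[228  48] z0 [0.675 0.091] z78 [0.66  0.085]
[215  58] z0 [0.66  0.113] z78 [0.647 0.104]
[228  30] z0 [0.702 0.09 ] z78 [0.683 0.085]
[222  12] z0 [0.729 0.1  ] z78 [0.705 0.093]
[199   0] z0 [0.746 0.136] z78 [0.72  0.124]
[180   0] z0 [0.746 0.167] z78 [0.72 0.15]
[199  11] z0 [0.73  0.137] z78 [0.707 0.124]
[198  15] z0 [0.725 0.139] z78 [0.702 0.126]
[172   0] z0 [0.746 0.18 ] z78 [0.72  0.161]
[162   0] z0 [0.746 0.196] z78 [0.72  0.175]
[155  18] z0 [0.72  0.209] z78 [0.698 0.186]
[159   0] z0 [0.746 0.201] z78 [0.72  0.179]
jar [0.591 0.453 0.118]
```

Call:
{"fn": "step_arm", "kwargs": {"commands": [[1,-0.005,0.028,0.01,-0.0315,0.118,0],[1,-0.005,0.028,0.01,-0.0315,0.118,0],[1,-0.005,0.028,0.01,0,0,0.119],[1,-0.005,0.028,0.01,0,0,0.119],[1,-0.005,0.028,0.01,0,0,0.119],[1,-0.005,0.028,0.01,0,0,0.119],[1,-0.005,0.028,0.01,0,0,0.119],[1,-0.005,0.028,0,0,0,0.119],[1,0,0,0,0,0,0],[1,0,0,0,0,0,0]]}}

```text
time_s: 10.6
ee_pos: [0.4595, 0.2106, 0.2937]
orientation: [2.776, 1.47, -0.002]
ft_force: [-0.2, -0.5, -1.7]
grip_width: 0.528
gripper_force: 44.1
```

```bash
python3 - <<'E'
from h import *
import pickle
p,R=pose(2); print('lower end along z', (p+R[:,2]*.045).round(3), 'tool x',R[:,0].round(3))
w1=pickle.load(open('v1.pkl','rb'))['wrist']; d=cap('wrist'); pickle.dump(d,open('v3.pkl','wb'))
th=np.radians(56); x=np.array([np.cos(th),np.sin(th),0]); y=np.array([-x[1],x[0],0]); D=np.array([.500,.270,.012])
def draw(d,pts,col,im,s):
    q=((proj(d,pts)+.5)*s).astype(int); cv2.polylines(im,[q],True,col,1)
ims=[]
for dd in (w1,d):
    im=cv2.resize(dd['pixels'][:,:,::-1],None,fx=1.5,fy=1.5,interpolation=cv2.INTER_CUBIC)
    draw(dd,[D+a*x*.0575+b*y*.077 for a,b in((-1,-1),(1,-1),(1,1),(-1,1))],(0,0,255),im,1.5)
    draw(dd,[[*(D+a*x*.0575+b*y*.077)[:2],.071] for a,b in((-1,-1),(1,-1),(1,1),(-1,1))],(0,255,0),im,1.5)
    T=np.array([.664,.187]);X=np.array([.54,.84]);Y=np.array([-.84,.54])
    for z,c in((0,(0,0,255)),(.078,(0,255,0))):
        draw(dd,[[*(T+a*X*.0595+b*Y*.084),z] for a,b in((-1,-1),(1,-1),(1,1),(-1,1))],c,im,1.5)
    ims.append(im[0:300,:400] if dd is w1 else im)
M=np.zeros((600,800,3),np.uint8); 
M[:300,:400]=ims[0]; e=cv2.resize(d['pixels'][:,:,::-1],(400,300)); M[:300,400:]=e
big=ims[1][0:300,0:768]; M[300:,:768]=big
cv2.imwrite('pics/mont.png',M)
E
```

```text
t 10.7 p [0.4598 0.2099 0.2937] z [-0.001 -0.001 -1.   ] y [ 0.826 -0.563 -0.   ] f [ 0.7  0.2 -2.2] w 0.526 sd [0.0001 0.0001 0.    ]
lower end along z [0.46  0.21  0.249] tool x [ 0.563  0.826 -0.001]
```

View pics/mont.png

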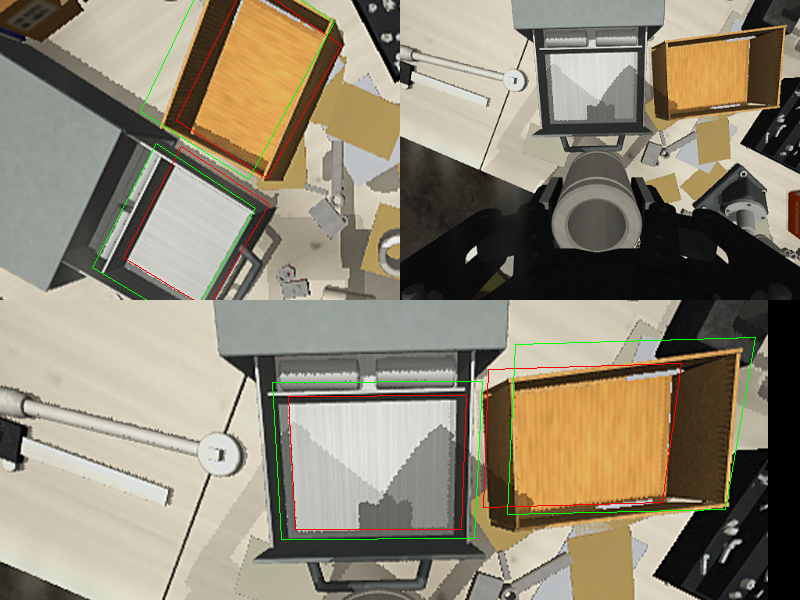

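The overlay on the drawer compartment fits to within about 4 mm, and the tray lies slightly turned, with rim corners at montage (511,380), (742,350), (727,505) and (517,527). I'll lower A into the drawer and compute the tray centre.

Call:
{"fn": "step_arm", "kwargs": {"commands": [[1,0.019,0.031,-0.02,0,0,0],[1,0.018,0.031,-0.04,0,0,0],[1,0,0,-0.045,0,0,0],[1,0,0,-0.045,0,0,0],[1,0,0,-0.04,0,0,0],[1,0,0,-0.025,0,0,0],[1,0,0,-0.01,0,0,0],[1,0,0,0,0,0,0]]}}

```text
time_s: 11.55
ee_pos: [0.4952, 0.2692, 0.0705]
orientation: [-2.777, -1.468, 0.005]
ft_force: [-0.4, 0.1, -1.6]
grip_width: 0.528
gripper_force: 44.1
```

```bash
python3 - <<'E'
from h import *
import pickle
d=pickle.load(open('v3.pkl','rb'))
q=[onz(d,(u+.5)/1.5-.5,(v-300+.5)/1.5-.5,.078) for u,v in((511,380),(742,350),(727,505),(517,527))]
print(np.round(q,3),np.mean(q,0).round(3),[np.linalg.norm(q[i]-q[i-1]).round(3) for i in range(4)])
v=q[1]-q[0]+q[2]-q[3];print('long axis heading',np.degrees(np.arctan2(v[1],v[0])))
s=ctrl.sense();print(s['ee_pos'],s['ft_force'])
E
```

```text
[[0.612 0.264 0.078]
 [0.756 0.189 0.078]
 [0.705 0.093 0.078]
 [0.563 0.169 0.078]] [0.659 0.179 0.078] [np.float64(0.106), np.float64(0.162), np.float64(0.108), np.float64(0.161)]
long axis heading -27.820136119790856
[0.49521632 0.26918491 0.07048038] [-0.41029179  0.0774033  -1.63279489]
```

Call:
{"fn": "step_arm", "kwargs": {"commands": [[1,0,0,-0.006,0,0,0],[1,0,0,-0.004,0,0,0],[1,0,0,0,0,0,0]]}}

```text
time_s: 11.85
ee_pos: [0.4964, 0.2705, 0.0628]
orientation: [2.777, 1.47, 0.002]
ft_force: [0.1, 0.2, -1.6]
grip_width: 0.532
gripper_force: 44.1
```

Call:
{"fn": "step_arm", "kwargs": {"commands": [[1,0,0,-0.003,0,0,0],[1,0,0,0,0,0,0]]}}

```text
time_s: 12.05
ee_pos: [0.496, 0.2704, 0.0592]
orientation: [2.776, 1.47, 0.001]
ft_force: [-1.2, 0.2, -1.5]
grip_width: 0.527
gripper_force: 44.1
```

Call:
{"fn": "step_arm", "kwargs": {"commands": [[1,0,0,-0.003,0,0,0],[1,0,0,0,0,0,0]]}}

```text
time_s: 12.25
ee_pos: [0.4968, 0.271, 0.0574]
orientation: [-2.776, -1.47, -0.004]
ft_force: [-1.0, 1.1, 3.8]
grip_width: 0.531
gripper_force: 44.5
```

Call:
{"fn": "step_arm", "kwargs": {"commands": [[1,0,0,-0.002,0,0,0],[1,0,0,0,0,0,0]]}}

```text
time_s: 12.45
ee_pos: [0.4975, 0.2719, 0.0573]
orientation: [-2.775, -1.468, -0.006]
ft_force: [-4.2, 2.4, 12.0]
grip_width: 0.533
gripper_force: 45.1
```

It has touched the floor. I'll release and lift.

Call:
{"fn": "step_arm", "kwargs": {"commands": [[-0.2,0,0,0,0,0,0],[-0.4,0,0,0,0,0,0],[-0.4,0,0,0,0,0,0],[-0.4,0,0,0,0,0,0],[-0.4,0,0,0.02,0,0,0],[-0.4,0,0,0.04,0,0,0],[-0.4,0,0,0.04,0,0,0],[-0.4,0,0,0.045,0,0,0],[-0.4,-0.01,-0.01,0.045,0,0,0],[-1,0,-0.03,0.01,0,0,0]]}}

```text
time_s: 13.45
ee_pos: [0.4877, 0.2321, 0.2609]
orientation: [2.773, 1.474, 0.017]
ft_force: [0.6, -0.9, -0.0]
grip_width: 0.852
gripper_force: 0.0
```

```bash
python3 - <<'E'
from h import *
import pickle
d=cap('wrist'); pickle.dump(d,open('v4.pkl','wb')); s=ctrl.sense();print(s['ee_pos'])
# expected sleeve top ring: compare grey structure near predicted ellipse
p=proj(d,[[.497,.2715,.082],[.497,.2715,.012]]);print(p)
g=cv2.cvtColor(d['pixels'],cv2.COLOR_RGB2GRAY)
c=cv2.HoughCircles(g,cv2.HOUGH_GRADIENT,1,20,param1=80,param2=18,minRadius=12,maxRadius=60)
print(c[0][np.argsort(np.hypot(*(c[0][:,:2]-p[0]).T))[:4]] if c is not None else None)
E
```

```text
[0.48784587 0.22786111 0.26010504]
[[237.13958767 144.48680188]
 [239.50380231 139.5463064 ]]
[[240.5 151.5  19.4]
 [234.5 129.5  59.4]
 [214.5 151.5  38.5]
 [214.5 127.5  58.3]]
```

A stands in the drawer (ring found at (240,151), radius 19 px). Next is sleeve B.

Call:
{"fn": "step_arm", "kwargs": {"commands": [[-1,0.011,-0.042,0,0,0,0],[-1,0.011,-0.042,0,0,0,-0.119],[-1,0.011,-0.042,0,0,0,-0.119],[-1,0.012,-0.042,0,0,0,-0.119],[-1,0.012,-0.042,0,0,0,-0.119],[-1,0.012,-0.042,-0.01,0,0,-0.119],[-1,0.012,-0.042,-0.02,0,0,-0.119],[-1,0.011,-0.042,-0.02,0,0,0],[-1,0.011,-0.042,-0.02,0,0,0],[-1,0.011,-0.039,-0.02,0,0,0]]}}

```text
time_s: 14.5
ee_pos: [0.5997, -0.1887, 0.1623]
orientation: [-3.115, -0.406, 0.001]
ft_force: [1.0, 0.5, -0.0]
grip_width: 0.999
gripper_force: 0.0
```

Call:
{"fn": "step_arm", "kwargs": {"commands": [[-1,0,0,-0.02,0,0,0],[-1,0,0,0,0,0,0]]}}

```text
time_s: 14.7
ee_pos: [0.5974, -0.187, 0.1391]
orientation: [-3.111, -0.403, 0.012]
ft_force: [-0.8, 0.2, -0.3]
grip_width: 1.0
gripper_force: 0.0
```

```bash
python3 - <<'E'
from h import *
p,R=pose(2)
d=cap('wrist'); q=proj(d,[[.6018,-.189,.07]]);print(q)
g=cv2.cvtColor(d['pixels'],cv2.COLOR_RGB2GRAY)
m=(g>185).astype(np.uint8)
x,y=q[0].astype(int)
for c in cv2.findContours(m,cv2.RETR_CCOMP,2)[0]:
    a=cv2.contourArea(c)
    if a>150:
        e=cv2.fitEllipse(c)
        if np.hypot(*(np.array(e[0])-q[0]))<45: print(np.round(e[0],1),np.round(e[1],1),a,onz(d,*e[0],.07).round(4))
c=cv2.HoughCircles(g,cv2.HOUGH_GRADIENT,1,20,param1=80,param2=18,minRadius=10,maxRadius=45)[0]
for k in c[np.argsort(np.hypot(*(c[:,:2]-q[0]).T))[:3]]: print(k,onz(d,k[0],k[1],.07).round(4))
E
```

```text
t 14.8 p [ 0.5988 -0.1864  0.1421] z [-0.002  0.001 -1.   ] y [ 0.257 -0.966 -0.001] f [0.5 0.4 0.4] w 1.0 sd [0.0005 0.0001 0.0009]
[[257.66412334 206.8930462 ]]
[255.8 219.3] [29.6 49.6] 546.0 [ 0.5923 -0.1902  0.07  ]
[260.5 206.5  30.8] [ 0.6026 -0.1909  0.07  ]
[257.5 186.5  25.4] [ 0.6163 -0.1849  0.07  ]
[242.5 164.5  18.8] [ 0.6287 -0.1709  0.07  ]
```

Call:
{"fn": "step_arm", "kwargs": {"commands": [[-1,0.003,-0.0035,-0.03,0,0,0],[-1,0,0,-0.035,0,0,0],[-1,0,0,-0.032,0,0,0],[-1,0,0,0,0,0,0],[0.3,0,0,0,0,0,0],[1,0,0,0,0,0,0],[1,0,0,0,0,0,0],[1,0,0,0,0,0,0],[1,0,0,0,0,0,0]]}}

```text
time_s: 15.75
ee_pos: [0.605, -0.1909, 0.0505]
orientation: [3.113, 0.407, 0.007]
ft_force: [-0.5, 0.8, 6.4]
grip_width: 0.536
gripper_force: 41.2
```

```bash
python3 - <<'E'
from h import *
pose(2)
E
```

```text
t 15.85 p [ 0.605  -0.1909  0.0504] z [ 0.005 -0.002 -1.   ] y [ 0.257 -0.966  0.003] f [0.1 0.3 6.9] w 0.533 sd [0. 0. 0.]
```

The closing pads pushed the sleeve down against the bench, so the TCP sits 50 mm above its lower end. I'll lift, tilt and check the in-hand offset.

Call:
{"fn": "step_arm", "kwargs": {"commands": [[1,0,0,0.03,0,0,0],[1,0,0,0.045,0,0,0],[1,0,0,0.045,0,0,0],[1,-0.01,0,0.045,0,0,0],[1,-0.025,0.017,0.045,0.0315,-0.118,0],[1,-0.028,0.021,0.012,0.0315,-0.118,0],[1,-0.028,0.021,0,0.0315,-0.118,0],[1,-0.028,0.021,0,0.0315,-0.118,0],[1,-0.028,0.021,0,0.0315,-0.118,0],[1,0,0,0,0,0,0]]}}

```text
time_s: 16.85
ee_pos: [0.4509, -0.0869, 0.2587]
orientation: [-2.898, -0.378, -0.907]
ft_force: [0.5, 0.3, -3.3]
grip_width: 0.534
gripper_force: 42.0
```

```bash
python3 - <<'E'
from h import *
p,R=pose(2);onpin(p,R,.05)
d=cap('wrist'); g=cv2.cvtColor(d['pixels'],cv2.COLOR_RGB2GRAY)
pts=[p-R[:,2]*.02+R[:,0]*o for o in(-.005,0,.005)]; q=proj(d,pts);print(q)
for r in range(225,330,4): print(r,g[r,195:310:5])
E
```

```text
t 16.95 p [ 0.455  -0.0894  0.2634] z [ 0.555  0.146 -0.819] y [ 0.256 -0.967  0.001] f [ 0.6  0.4 -2.2] w 0.534 sd [0.0012 0.0006 0.0014]
s along pin 0.195 perp err (move by) [ 0.0021 -0.0004  0.0012] angle 1.18
[[251.88067259 294.80796072]
 [251.87987391 284.15462802]
 [251.87905787 273.26983663]]
225 [150 149 149 198 104 128 138 143 151 141 145 193 190 146 140 144 139 131
 121 204 197 205 200]
229 [114 119   8 199 122 130 135 204 225 139 147 157 150 138 155 237 128 129
 122  84 216  10 112]
233 [113  52  11 211 122 124 225 140 152 145 141 171 158 133 136 149 148 222
 122 106 223  15 119]
237 [115  15  10  96 121 171 143 170 228 224 223 222 222 222 224 235 125 134
 236 114 208  10  55]
241 [121  17   5 117 171 132 229 222 223 222 223 222 223 222 222 221 223 219
 126 203  96   4  16]
245 [ 33   4   8 235 128 224 222 224 222 223 222 224 222 224 222 221 223 223
 228 113 103   3  16]
249 [ 16   4   0  96 222 223 223 223 222 222 222 223 223 224 222 222 222 222
 223 229 128   6  13]
253 [ 13   8 169 224 222 222 222 222 223 223 221 223 222 223 224 222 224 222
 223 222 216   2   4]
257 [  
[... 1125 characters left out ...]
3 109 109 104 102  97  94 153 136
 129 129 136 127  58]
305 [  4 201 157 154 157 161 158 154 157 104 104 105 106  87 140 125 131 135
 133 131 131  96  53]
309 [ 98 202 172 162 150 160 159 158 155 162 175 189 185 169 158 131 132 130
 135 131 132  56  53]
313 [  0 201 198 104 130 145 161 159 150 148 164 151 145 157 134 136 133 130
 132 134  47  55  52]
317 [ 18 199 196  29 129 119 134 133 142 130 128 134 132 131 127 130 138 121
 122  87  44  49  45]
321 [ 20  13  15  15  19  20  23  22  13  26 118 136 146 125   1  16  20  20
  22  13  15  15  10]
325 [24 18 16 16 16 19 19 22 18 19 23 20 22 22 19 22 19 17 26 12 14 14 21]
329 [20 16 13 14 11 13 17 14 15 20 16 13 17 14 22 18 19 13 16 14  6 11 23]
```

The bore ellipse spans rows 260–307, so its centre matches the predicted tool axis at row 284 and the sleeve is centred in the hand. I'll advance to just before the tip and re-measure.

Call:
{"fn": "step_arm", "kwargs": {"commands": [[1,0.0185,0.0049,-0.0273,0,0,0],[1,0.0185,0.0049,-0.0273,0,0,0],[1,0.0185,0.0049,-0.0273,0,0,0],[1,0,0,0,0,0,0],[1,0,0,0,0,0,0],[1,0,0,0,0,0,0]]}}

```text
time_s: 17.6
ee_pos: [0.5148, -0.0766, 0.1856]
orientation: [-2.899, -0.379, -0.917]
ft_force: [0.2, -0.2, -2.9]
grip_width: 0.536
gripper_force: 42.6
```

```bash
python3 - <<'E'
from h import *
p,R=pose(3);onpin(p,R,.05)
E
```

```text
t 17.75 p [ 0.5144 -0.0766  0.1858] z [ 0.556  0.147 -0.818] y [ 0.257 -0.967  0.001] f [-1.1 -0.3 -2.8] w 0.526 sd [0.0002 0.0001 0.0001]
s along pin 0.0966 perp err (move by) [-0.0029  0.0014 -0.0018] angle 1.19
```

Call:
{"fn": "step_arm", "kwargs": {"commands": [[1,-0.0021,0.0016,-0.0012,0,0,0],[1,0.0083,0.0022,-0.0123,0,0,0],[1,0.0083,0.0022,-0.0123,0,0,0],[1,0,0,0,0,0,0],[1,0,0,0,0,0,0]]}}

```text
time_s: 18.25
ee_pos: [0.5276, -0.0698, 0.158]
orientation: [-2.899, -0.379, -0.914]
ft_force: [0.3, 0.7, -2.4]
grip_width: 0.535
gripper_force: 42.6
```

```bash
python3 - <<'E'
from h import *
p,R=pose(2);onpin(p,R,.05)
E
```

```text
t 18.35 p [ 0.5279 -0.07    0.1587] z [ 0.555  0.147 -0.819] y [ 0.257 -0.966  0.   ] f [-0.  -0.8 -2.1] w 0.534 sd [0.0001 0.0001 0.0002]
s along pin 0.0659 perp err (move by) [ 0.0006 -0.0007  0.0003] angle 1.18
```

Call:
{"fn": "step_arm", "kwargs": {"commands": [[1,0.0033,0.0009,-0.0049,0,0,0],[1,0.0033,0.0009,-0.0049,0,0,0],[1,0,0,0,0,0,0]]}}

```text
time_s: 18.65
ee_pos: [0.5357, -0.0686, 0.1487]
orientation: [-2.9, -0.377, -0.918]
ft_force: [6.2, -1.0, -3.1]
grip_width: 0.533
gripper_force: 42.5
```

```bash
python3 - <<'E'
from h import *
p,R=pose(2);onpin(p,R,.05)
E
```

```text
t 18.75 p [ 0.5356 -0.0687  0.1489] z [ 0.557  0.146 -0.818] y [ 0.256 -0.967  0.001] f [ 5.3 -1.4 -2.6] w 0.535 sd [0. 0. 0.]
s along pin 0.0535 perp err (move by) [-0.0003 -0.0001 -0.0002] angle 1.19
```

There is a light side contact pushing towards +x. I'll shift that way and carry on.

Call:
{"fn": "step_arm", "kwargs": {"commands": [[1,0.0014,0.0,0.0008,0,0,0],[1,0.0022,0.0006,-0.0033,0,0,0],[1,0,0,0,0,0,0]]}}

```text
time_s: 19.05
ee_pos: [0.5386, -0.0676, 0.1456]
orientation: [-2.899, -0.378, -0.915]
ft_force: [4.4, -0.8, -2.5]
grip_width: 0.538
gripper_force: 42.5
```

Call:
{"fn": "step_arm", "kwargs": {"commands": [[1,0.0022,0.0006,-0.0033,0,0,0],[1,0,0,0,0,0,0]]}}

```text
time_s: 19.25
ee_pos: [0.5409, -0.0671, 0.1423]
orientation: [-2.899, -0.378, -0.916]
ft_force: [6.1, -1.5, -3.8]
grip_width: 0.531
gripper_force: 42.5
```

```bash
python3 - <<'E'
from h import *
p,R=pose(2);onpin(p,R,.05)
E
```

```text
t 19.35 p [ 0.5408 -0.0671  0.1424] z [ 0.555  0.147 -0.819] y [ 0.256 -0.967  0.   ] f [ 6.9 -2.5 -3.5] w 0.533 sd [0. 0. 0.]
s along pin 0.045 perp err (move by) [-0.0007 -0.0005 -0.0006] angle 1.18
```

Call:
{"fn": "step_arm", "kwargs": {"commands": [[1,0.0012,-0.0004,0.0007,0,0,0],[1,0.0022,0.0006,-0.0033,0,0,0],[1,0,0,0,0,0,0]]}}

```text
time_s: 19.65
ee_pos: [0.5436, -0.0665, 0.1389]
orientation: [-2.899, -0.378, -0.913]
ft_force: [3.2, -0.8, -3.5]
grip_width: 0.534
gripper_force: 42.6
```

Call:
{"fn": "step_arm", "kwargs": {"commands": [[1,0.0017,0.0004,-0.0025,0,0,0],[1,0,0,0,0,0,0]]}}

```text
time_s: 19.85
ee_pos: [0.5453, -0.0661, 0.1365]
orientation: [-2.899, -0.379, -0.912]
ft_force: [3.8, -1.1, -3.4]
grip_width: 0.539
gripper_force: 42.6
```

Call:
{"fn": "step_arm", "kwargs": {"commands": [[1,0.0011,0.0003,-0.0016,0,0,0],[1,0,0,0,0,0,0]]}}

```text
time_s: 20.05
ee_pos: [0.5461, -0.0659, 0.1365]
orientation: [-2.899, -0.382, -0.911]
ft_force: [-16.3, -2.6, 12.9]
grip_width: 0.535
gripper_force: 44.4
```

```bash
python3 - <<'E'
from h import *
p,R=pose(2);onpin(p,R,.05)
E
```

```text
t 20.15 p [ 0.546  -0.0659  0.1365] z [ 0.553  0.149 -0.82 ] y [ 0.259 -0.966 -0.001] f [-15.8  -3.1  12.1] w 0.535 sd [0. 0. 0.]
s along pin 0.0371 perp err (move by) [-0.0014 -0.0006 -0.0011] angle 1.18
```

It was stopped at the shoulder (s = 37 mm, about 19 N), so B is unfinished. I'll withdraw and carry it to the tray.

Call:
{"fn": "step_arm", "kwargs": {"commands": [[1,0,0,0,0,0,0],[1,-0.0044,-0.0012,0.0066,0,0,0],[1,-0.0111,-0.003,0.0164,0,0,0],[1,-0.0166,-0.0044,0.0246,0,0,0],[1,-0.0111,-0.003,0.0164,0,0,0],[1,0,0,0.035,-0.0315,0.118,0],[1,0.01,0.01,0.025,-0.0315,0.118,0],[1,0.015,0.025,0,-0.0315,0.118,0],[1,0.015,0.025,0,-0.0315,0.118,0],[1,0.015,0.025,0,-0.0315,0.118,0]]}}

```text
time_s: 21.15
ee_pos: [0.5584, 0.0087, 0.2602]
orientation: [3.114, 0.406, -0.007]
ft_force: [0.3, -0.4, -1.3]
grip_width: 0.533
gripper_force: 42.8
```

Call:
{"fn": "step_arm", "kwargs": {"commands": [[1,0.015,0.025,0,0,0,0.117],[1,0.015,0.025,0,0,0,0.117],[1,0.015,0.025,0,0,0,0.117],[1,0.015,0.025,0,0,0,0.117],[1,0.015,0.025,0,0,0,0.117],[1,0.015,0.025,0,0,0,0.117],[1,0.007,0.02,0,0,0,0.118],[1,0,0,0,0,0,0],[1,0,0,0,0,0,0]]}}

```text
time_s: 22.05
ee_pos: [0.6546, 0.1777, 0.2585]
orientation: [-2.695, -1.614, 0.004]
ft_force: [-0.5, -0.5, -2.4]
grip_width: 0.536
gripper_force: 42.8
```

```bash
python3 - <<'E'
from h import *
p,R=pose(1); print(R[:,0].round(3))
d=cap('wrist');hsv=cv2.cvtColor(d['pixels'],cv2.COLOR_RGB2HSV)
X=np.array([np.cos(np.radians(62)),np.sin(np.radians(62))]);Y=np.array([-X[1],X[0]]);T=np.array([.659,.179])
# brown fraction just inside/outside predicted rim on each side
for n,v,h in(('+x',X,.0595),('-x',-X,.0595),('+y',Y,.084),('-y',-Y,.084)):
    r=[]
    for o in range(-16,17,4):
        u=proj(d,[[*(T+v*(h+o/1000)),.078]])[0]; i,j=int(round(u[1])),int(round(u[0]))
        r.append(tuple(int(k) for k in hsv[i,j]) if 0<=i<384 and 0<=j<512 else None)
    print(n,r)
E
```

```text
t 22.1 p [0.6546 0.1771 0.2587] z [-0.002 -0.001 -1.   ] y [ 0.881 -0.472 -0.001] f [-0.5  0.3 -2. ] w 0.533 sd [0. 0. 0.]
[ 0.472  0.881 -0.001]
+x [(17, 165, 147), (16, 165, 176), (20, 146, 245), (17, 148, 189), (21, 33, 224), (22, 16, 243), (24, 16, 243), (22, 16, 244), (21, 17, 242)]
-x [(27, 26, 109), (21, 30, 111), (21, 30, 110), (25, 29, 105), (23, 25, 184), (27, 21, 107), (28, 25, 123), (25, 24, 177), (25, 23, 192)]
+y [(17, 146, 70), (16, 151, 76), (16, 147, 85), (22, 125, 255), (22, 39, 144), (22, 39, 149), (24, 39, 125), (20, 11, 69), (30, 7, 72)]
-y [(17, 140, 69), (18, 140, 71), (18, 150, 68), (19, 55, 172), (19, 37, 174), (20, 42, 159), (24, 22, 241), (22, 24, 237), (23, 23, 237)]
```

The tray edges are where predicted. I'll lower B.

Call:
{"fn": "step_arm", "kwargs": {"commands": [[1,0.002,0.001,-0.045,0,0,0],[1,0,0,-0.045,0,0,0],[1,0,0,-0.045,0,0,0],[1,0,0,-0.035,0,0,0],[1,0,0,-0.02,0,0,0],[1,0,0,0,0,0,0]]}}

```text
time_s: 22.75
ee_pos: [0.6538, 0.1768, 0.0647]
orientation: [-2.694, -1.611, 0.013]
ft_force: [-0.1, 0.8, -3.1]
grip_width: 0.538
gripper_force: 42.8
```

Call:
{"fn": "step_arm", "kwargs": {"commands": [[1,0,0,-0.004,0,0,0],[1,0,0,-0.002,0,0,0],[1,0,0,0,0,0,0]]}}

```text
time_s: 23.05
ee_pos: [0.6584, 0.1785, 0.0655]
orientation: [2.694, 1.614, 0.004]
ft_force: [0.2, -0.2, -2.0]
grip_width: 0.534
gripper_force: 42.8
```

Call:
{"fn": "step_arm", "kwargs": {"commands": [[1,0,0,-0.002,0,0,0],[1,0,0,0,0,0,0]]}}

```text
time_s: 23.25
ee_pos: [0.6576, 0.1786, 0.0622]
orientation: [2.694, 1.615, 0.002]
ft_force: [0.1, 0.3, -1.5]
grip_width: 0.528
gripper_force: 42.8
```

Call:
{"fn": "step_arm", "kwargs": {"commands": [[1,0,0,-0.003,0,0,0],[1,0,0,0,0,0,0]]}}

```text
time_s: 23.45
ee_pos: [0.6578, 0.1786, 0.0595]
orientation: [2.694, 1.615, 0.002]
ft_force: [-1.4, -0.3, 2.6]
grip_width: 0.534
gripper_force: 43.1
```

Call:
{"fn": "step_arm", "kwargs": {"commands": [[1,0,0,-0.002,0,0,0],[1,0,0,0,0,0,0]]}}

```text
time_s: 23.65
ee_pos: [0.658, 0.1787, 0.0595]
orientation: [2.694, 1.615, 0.001]
ft_force: [-5.7, -1.0, 11.0]
grip_width: 0.531
gripper_force: 44.0
```

B is on the pad. I'll release, lift and move in front of the drawer handle with the fingers shut.

Call:
{"fn": "step_arm", "kwargs": {"commands": [[-0.2,0,0,0,0,0,0],[-0.4,0,0,0,0,0,0],[-0.4,0,0,0,0,0,0],[-0.4,0,0,0.0,0,0,0],[-0.4,0,0,0.02,0,0,0],[-0.4,0,0,0.04,0,0,0],[-0.4,0,0,0.045,0,0,0],[-0.4,0,0,0.045,0,0,0],[-0.4,-0.01,0,0.04,0,0,0],[1,-0.04,0,0,0,0,0]]}}

```text
time_s: 24.65
ee_pos: [0.6121, 0.1789, 0.2553]
orientation: [2.691, 1.611, 0.022]
ft_force: [-0.1, 0.5, 0.2]
grip_width: 0.546
gripper_force: 0.0
```

Call:
{"fn": "step_arm", "kwargs": {"commands": [[1,-0.045,-0.003,0,0,0,-0.025],[1,-0.045,-0.003,0,0,0,-0.025],[1,-0.045,-0.003,0,0,0,-0.025],[1,-0.045,-0.003,0,0,0,-0.025],[1,-0.003,0,-0.02,0,0,0],[1,0,0,0,0,0,0],[1,0,0,0,0,0,0]]}}

```text
time_s: 25.35
ee_pos: [0.4243, 0.1664, 0.2264]
orientation: [-2.772, -1.478, 0.001]
ft_force: [0.2, 0.7, 0.3]
grip_width: -0.002
gripper_force: 0.0
```

```bash
python3 - <<'E'
from h import *
import pickle
p,R=pose(1); print(R[:,0].round(3))
d=cap('wrist');pickle.dump(d,open('v5.pkl','wb')); g=cv2.cvtColor(d['pixels'],cv2.COLOR_RGB2GRAY)
x=np.array([.559,.829,0]);y=np.array([-.829,.559,0]);H=np.array([.4495,.2015,.088])
# profile along drawer axis through handle, two lateral offsets
for lat in(-.02,.0,.02):
    q=proj(d,[H+lat*y+x*o/1000 for o in range(-30,40,3)]); print(lat,[int(g[int(round(v)),int(round(u))]) if 0<=v<384 and 0<=u<512 else -1 for u,v in q])
s=cap('side');hs=cap('scene');pickle.dump((s,hs),open('v5b.pkl','wb'))
# sleeves seen from the wrist / scene
for n,P in(('A',[.497,.2715,.082]),('B',[.658,.179,.079])):
    for dd in(d,hs):
        u=proj(dd,[P])[0]; print(n,u.round(1), dd['pixels'][int(u[1])-6:int(u[1])+8:3,int(u[0])].tolist() if 8<u[1]<375 and 0<u[0]<511 else '')
E
```

```text
t 25.4 p [0.4249 0.1665 0.2269] z [ 0.  0. -1.] y [ 0.83  -0.557  0.   ] f [0.1 0.3 0.1] w -0.002 sd [0. 0. 0.]
[0.557 0.83  0.   ]
-0.02 [118, 118, 138, 151, 150, 71, 89, 43, 63, 57, 81, 118, 92, 95, 93, 92, 109, 95, 106, 112, 150, 147, 138, 223]
0.0 [151, 148, 113, 130, 101, 102, 102, 38, 49, 45, 93, 97, 97, 94, 114, 201, 155, 168, 115, 99, 228, 226, 224, 226]
0.02 [109, 110, 107, 109, 110, 103, 103, 27, 94, 64, 176, 131, 105, 93, 196, 188, 110, 165, 113, 89, 221, 221, 225, 224]
A [253.6  39.7] [[73, 71, 65], [75, 72, 66], [76, 74, 68], [228, 230, 223], [222, 222, 219]]
A [198.4 232.6] [[85, 83, 86], [161, 160, 163], [125, 120, 118], [123, 119, 116], [176, 174, 174]]
B [473.6  23.8] [[57, 57, 50], [73, 70, 66], [76, 75, 67], [75, 74, 68], [73, 70, 64]]
B [197.6 201.5] [[108, 78, 48], [112, 87, 62], [174, 170, 169], [176, 174, 174], [123, 119, 116]]
```

The handle is at the expected place, about 5 mm nearer, and the bores show where the sleeves were set down. I'll descend and push the drawer gently.

Call:
{"fn": "step_arm", "kwargs": {"commands": [[1,0,0,-0.04,0,0,0],[1,0,0,-0.045,0,0,0],[1,0,0,-0.04,0,0,0],[1,0,0,-0.019,0,0,0],[1,0.0045,0.0066,0,0,0,0],[1,0.0028,0.0041,0,0,0,0],[1,0.0028,0.0041,0,0,0,0],[1,0.0028,0.0041,0,0,0,0],[1,0.0028,0.0041,0,0,0,0]]}}

```text
time_s: 26.45
ee_pos: [0.4412, 0.1901, 0.084]
orientation: [2.771, 1.478, 0.004]
ft_force: [-0.5, -2.1, 0.9]
grip_width: -0.002
gripper_force: 0.6
```

Call:
{"fn": "step_arm", "kwargs": {"commands": [[1,0.0034,0.005,0,0,0,0],[1,0.0034,0.005,0,0,0,0],[1,0.0045,0.0066,0,0,0,0],[1,0.0045,0.0066,0,0,0,0],[1,0.0056,0.0083,0,0,0,0],[1,0.0056,0.0083,0,0,0,0],[1,0.0056,0.0083,0,0,0,0],[1,0.0056,0.0083,0,0,0,0]]}}

```text
time_s: 27.25
ee_pos: [0.4784, 0.2467, 0.0822]
orientation: [-2.772, -1.478, 0.001]
ft_force: [-1.1, -0.2, 0.4]
grip_width: -0.003
gripper_force: 0.7
```

Call:
{"fn": "step_arm", "kwargs": {"commands": [[1,0.0045,0.0066,0,0,0,0],[1,0.0045,0.0066,0,0,0,0],[1,0.0045,0.0066,0,0,0,0],[1,0.0034,0.005,0,0,0,0],[1,0.0034,0.005,0,0,0,0],[1,0.0028,0.0041,0,0,0,0]]}}

```text
time_s: 27.85
ee_pos: [0.5015, 0.2801, 0.0825]
orientation: [-2.772, -1.478, -0.0]
ft_force: [-1.4, 0.3, 0.5]
grip_width: -0.0
gripper_force: 0.6
```

Call:
{"fn": "step_arm", "kwargs": {"commands": [[1,0.0028,0.0041,0,0,0,0],[1,0.0028,0.0041,0,0,0,0],[1,0.0028,0.0041,0,0,0,0]]}}

```text
time_s: 28.15
ee_pos: [0.5084, 0.2906, 0.0824]
orientation: [2.771, 1.478, -0.009]
ft_force: [-4.4, -3.1, 3.1]
grip_width: 0.003
gripper_force: 2.4
```

Call:
{"fn": "step_arm", "kwargs": {"commands": [[1,0.0017,0.0025,0,0,0,0],[1,0.0017,0.0025,0,0,0,0],[1,0.0017,0.0025,0,0,0,0]]}}

```text
time_s: 28.45
ee_pos: [0.5109, 0.294, 0.0823]
orientation: [2.764, 1.477, -0.03]
ft_force: [-21.7, -30.4, 23.7]
grip_width: -0.0
gripper_force: 19.3
```

Call:
{"fn": "step_arm", "kwargs": {"commands": [[1,0.0017,0.0025,0,0,0,0],[1,0.0011,0.0017,0,0,0,0],[1,0,0,0,0,0,0]]}}

```text
time_s: 28.75
ee_pos: [0.511, 0.2941, 0.0823]
orientation: [2.76, 1.476, -0.048]
ft_force: [-29.3, -40.3, 32.0]
grip_width: 0.003
gripper_force: 25.6
```

It has hit a hard stop after about 131 mm of travel. I'll back off, rise and check.

Call:
{"fn": "step_arm", "kwargs": {"commands": [[1,-0.0045,-0.0066,0,0,0,0],[1,-0.0112,-0.0166,0,0,0,0],[1,-0.0168,-0.0249,0,0,0,0],[1,-0.01,-0.01,0.04,0,0,0],[1,-0.01,-0.01,0.045,0,0,0],[1,0,0,0.045,0,0,0],[1,0,0,0.045,0,0,0],[1,0,0,0,0,0,0],[1,0,0,0,0,0,0]]}}

```text
time_s: 29.65
ee_pos: [0.4663, 0.2362, 0.2598]
orientation: [2.772, 1.478, 0.009]
ft_force: [0.4, 1.1, -0.8]
grip_width: -0.001
gripper_force: 0.0
```

```bash
python3 - <<'E'
from h import *
import pickle
p,R=pose(1)
d=cap('wrist');pickle.dump(d,open('v6.pkl','wb')); g=cv2.cvtColor(d['pixels'],cv2.COLOR_RGB2GRAY);hsv=cv2.cvtColor(d['pixels'],cv2.COLOR_RGB2HSV)
x=np.array([.559,.829,0]);y=np.array([-.829,.559,0]);H=np.array([.511,.294,.088])
for lat in(-.02,0,.02):
    q=proj(d,[H+lat*y+x*o/1000 for o in range(-30,80,3)]); print(lat,[int(g[int(round(v)),int(round(u))]) if 0<=v<384 and 0<=u<512 else -1 for u,v in q])
# B in tray: bright ring around predicted bore centre
P=np.array([.658,.179,.079]); u=proj(d,[P])[0]; print('B px',u)
print([int(g[int(round(b)),int(round(a))]) if 0<=b<384 and 0<=a<512 else -1 for a,b in proj(d,[P+y*o/1000 for o in range(-36,37,4)])])
# wrist pin, box
print('box',proj(d,[[.70,-.166,.045]]))
E
```

```text
t 29.7 p [0.4653 0.2358 0.2576] z [ 0.001  0.001 -1.   ] y [ 0.83  -0.557  0.001] f [-0.3 -1.1 -0.5] w 0.001 sd [0. 0. 0.]
-0.02 [126, 130, 130, 131, 131, 131, 132, 134, 133, 135, 132, 130, 133, 203, 108, 80, 83, 165, 188, 187, 105, 39, 180, 33, 30, 42, 152, 151, 151, 151, 153, 153, 148, 151, 150, 148, 147]
0 [106, 105, 105, 101, 160, 213, 211, 209, 209, 208, 210, 211, 209, 213, 46, 83, 79, 200, 206, 213, 42, 60, 130, 31, 35, 44, 156, 153, 153, 152, 150, 152, 148, 149, 152, 151, 148]
0.02 [188, 195, 192, 186, 185, 184, 186, 213, 212, 210, 210, 209, 210, 214, 36, 100, 74, 205, 208, 212, 45, 79, 110, 37, 28, 58, 154, 154, 150, 153, 152, 152, 153, 151, 149, 149, 148]
B px [440.65403937 121.06604946]
[43, 43, 39, 129, 214, 212, 205, 49, 70, 71, 65, 68, 132, 215, 214, 84, 117, 69, 71]
box [[559.93602501 319.92356988]]
```

The handle is 15 mm ahead of the last push point, exactly in finger contact, so the drawer did not spring back. B stands in the tray. I'll hand in the job.

```bash
python3 -c "
from rig import ctrl
print(ctrl.close_job())"
```

```text
the job is handed in; nothing more can be done
None
```

I gauged both sleeves and put them away: sleeve A was finished and is in the drawer, sleeve B is unfinished and is in the tray. I pushed the drawer to its hard stop, never touched the wrist pin or parts box, and handed the job in at about 30 s; no verdict came back.

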